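# Set and lock the sprung side arm of a cookbook stand

### The arm

A 6-joint arm with a two-finger parallel gripper is mounted at the origin on a cart in front of the work surface, level with it; the furniture and walls round the work are solid. World frame = base frame: x ahead of the robot, y to its left, z up, the work surface at z = 0. Lengths are in m, angles in degrees, forces in N, time in s.
With the tool pointing down it reaches from about 0.25 to 0.725 m from the base axis. Payload 9.7 kg.
Tool frame: the origin (TCP) lies at the very end of the fingers, on their centre line; the grasp point (between the pads) lies 19 mm behind it; z points along the fingers, y is the line along which they close (so a half turn about z gives the same grasp; the last joint's range is limited). The gripper opens to 85 mm and grips with 20 to 120 N. Pads are 22 mm wide; open, the fingers measure 114 mm over their backs; the gripper's body (76 mm by 85 mm) begins 54 mm behind the grasp point. The pads swing forward as they close: fully open they stand 13 mm farther back than shut.
Start: joints at [70.875, 4.979, 10.078, 95.1, 0, 90], TCP at [0.18, 0.52, 0.231] pointing down, gripper open.
Joint ranges: [-179.16, 179.16], [-48.56, 103.87], [-65.8, 70.77], [-126.05, 130.52], [-82.76, 87.17], [-180, 180]. Speed limits (degrees/s): [127.2, 127.2, 147.25, 180, 180, 180].

### API

Orientations are given as [roll, pitch, yaw] about the fixed x, y, z axes, in that order (R = Rz(yaw) Ry(pitch) Rx(roll)).
In Python, from workcell import bot gives the robot as it stands.
- The arm moves only by the tool step_arm, never from a script. Its argument "targets" is a list of rows, each a list of 3 entries, a list of its own where there are three numbers: the opening, from 0 (shut) to 1 (fully open), then the shift along the world's x, y, z in mm, then the turn, a rotation vector about the world's x, y, z in rad. In form: [[grip, [tx, ty, tz], [wx, wy, wz]], ...]. A call has 1 to 8 rows; each row is the pose to reach, as a shift and turn from the pose commanded when the call began; what a row does not reach only later rows make up. A row lasts 1/10 s, in which the tool goes at most 50 mm and 8.59 degrees, less where a joint would pass 70% of its speed; a pose out of reach is approached as far as the arm can. A call with a gripper value outside its range is refused whole. The fingers move at their own pace and stop on an object; "force" is the grip in N (left out, the last holds). Time passes only in rows, so rows that repeat a pose let the fingers close. It gives the time, the measured TCP pose, the force, the opening and the grip force at its end, in the units of the state.
- bot.get_obs(): the state, without advancing time (a new reading comes with each control period).
- bot.camera(name): name is "side" or "top"; returns (picture, depth): 420x560x3 uint8, red, green, blue; 420x560 float32, m along the optical axis (not along the pixel's ray), 0 where there is no reading.
- bot.camera_params(name): a dict with "K" (3x3 intrinsics, pixels), "R" (3x3) and "t" (3): a world point X has camera coordinates R X + t. Camera axes: x right, y down, z forward; pixel columns grow to the right and rows downward; lengths in m; the calibration is good to about 2 mm. A picture is of the moment at which its call begins. camera_params takes no time and is no camera call.
- bot.job_done(): hands the job in; it is judged then, once.
The state is a dict: "time": time; "q": joint angles; "qd": joint speeds; "joint_efforts": joint torques, N m; "ee_pos": TCP position; "tcp_rot": TCP orientation; "wrist_force": force on the tool from outside, world axes, zero at the start; "torque": the same for the moment, N m; "opening": finger opening in m; "grasp_force": force on a finger pad.
Only numpy, scipy, OpenCV 4.12 (cv2) and the standard library are available. Lean on these libraries where they do the work, as an engineer would, in place of code of your own. Each camera call takes 0.05 s, during which the arm holds its last target. There are 200 camera calls.

### The job

Set the cookbook stand for the big book: draw its sprung side arm out along the rail until the arm's outer end plate is level with the thin fin of the marker clip on the rail's front edge, hold it there against its spring, and only then squeeze the cam lever fully shut against the arm, one finger on the lever and the other on the ribbed pad at the back. Finish while still holding: do not let go, keep lever and pad firmly pinched with the arm at the marker. Leave the mug, the spice jar and the garlic where they are.

Things in the scene. Friction and masses are not known exactly. Their poses are not given: they have to be found in the camera images.
- stand: Fixed cookbook stand (behind it hangs a wall cabinet, from 0.57 m ahead of the robot and 0.54 m up). Frame: x to the back, y left along the rail, z up, origin on the worktop under the rail. Rail 48 mm wide, y = +150 to -258 mm, top 20 mm high, with an 8 mm wide rib up to 32 mm. An oak panel, 200 mm high, leans back behind the left part (y = -36 to +140 mm), the sliding arm is on the right.
- slide_travel (a joint): Travel of the dark steel side arm along the rail to the stand's -y, away from the panel: 0 m at the start, 0.09 at the stop. A spring pulls it back in with 4 to 6 N while the lever is open. From inside to outside: side stop plate (top 73 mm high), 46 mm long waist with the lever at its front (-x) and the pad at its back, cam housing with a finger hook at its back, end plate.
- grip_point (a point): Middle of the grip on the waist, moves with the arm, axes as the stand's: halfway between the outer faces of the shut lever and the pad (34 mm apart, along x), 49 mm above the worktop, 36 mm outward of the side stop's inner face. Lever and pad reach from 39 to 62 mm above the worktop; the saddle under the fingers is 26 mm high.
- end_face (a point): Outer face of the arm's end plate, over the rail's middle, 22 mm above the worktop; 44 mm outward (-y) of grip_point. This face must come level with the marker's fin (same y in the stand's frame). The finger hook's inner face is 17 mm outward of grip_point, up to 34 mm behind the rail's middle, 62 mm high: a finger's side in the waist can push it outward.
- lever_angle (a joint): Angle of the cam lever: 0 rad shut, 0.52 fully open; it starts nearly open and stays where left. Upright hinge in the cam housing, 28 mm outward of grip_point; the handle points inward (+y) and swings out to the front (-x). Below about 0.45 the cam bears on the rail: closing takes 5 to 8 N at the handle and drags the arm inward with up to 15 N; shut, it locks the arm.
- cam_lever: Steel cam lever: a plate 24 mm high (39 to 63 mm above the worktop), 6 mm thick, with a rolled tip 44 mm from the hinge (that is point lever_tip). Origin on the hinge axis, 20 mm above the worktop; its y axis points along the handle to the tip. Shut, its front is 20 mm in front of the rail's middle (tip 22); fully open the tip is 43 mm in front of it, so pad and tip are then 57 mm apart.
- lever_tip (a point): Middle of the lever's rolled tip, 9 mm thick, 51 mm above the worktop.
- grip_pad: Ribbed rubber pad on the back (+x) of the arm's waist, 40 x 28 mm, 4 mm thick, moves with the arm. Origin at its middle, 48 mm above the worktop; its outer face is 2 mm behind that, 14 mm behind the rail's middle.
- width_marker: Small black clip (10 x 12 x 18 mm) fixed on the rail's front edge, outward of the arm, with a thin metal fin on it, 2 mm thick, top 25 mm high. Origin on the worktop under the rail's middle, at the fin's y; axes as the stand's. It does not stop the arm, which passes by it: the arm must be drawn 35 to 70 mm to bring its end plate level with the fin.
- mug: White mug with a handle, 100 mm high, standing aside; to be left alone. Origin under its middle.
- spice_jar: Glass spice jar with a dark cap, 44 mm across, 105 mm high, standing aside; to be left alone. Origin under its middle.
- garlic: Garlic bulb, 60 mm across, lying aside; to be left alone. Origin under its middle.

How it is judged:
By the outcome, as a careful person would: the job done as asked, in the order asked, and still so for the second after the job is handed in, while the arm keeps its last pose, push and grip.
It also fails if it takes over 38 s, if anything falls off the work surface, if the arm or the gripper's body presses on something with over 40 N, if the wrist force passes 120 N, or if a joint passes its speed limit or range.

## Working session

There is one attempt and no reset: what is moved stays moved. The work goes in short steps, Python scripts to look and compute and a tool call to move; the robot and the scene stay as the last step left them, time stands still between calls to the robot, and variables do not carry over. Pictures are saved under pics/ and viewed, at most 10 in all, crops included, and the job is handed in when it is done.

Besides the shell and the picture viewer there is one more tool, called as a command line: name --argument value ..., lists and objects as JSON in quotes. step_arm: Moves the arm, as the interface text tells. Its arguments: {"type":"object","properties":{"targets":{"type":"array","items":{"type":"array"}},"force":{"type":"number"}},"required":["targets"]}

```bash
mkdir -p pics; ls; python3 - <<'E'
from workcell import bot
import cv2,numpy as np
for n in("side","top"):
    p,d=bot.camera(n); np.savez(f"{n}0.npz",p=p,d=d); cv2.imwrite(f"pics/{n}0.png",p[:,:,::-1])
    c=bot.camera_params(n); print(n,c["K"].round(1).tolist(),c["R"].round(3).tolist(),c["t"].round(3).tolist(), (-c["R"].T@c["t"]).round(3))
o=bot.get_obs(); print({k:o[k] for k in("time","ee_pos","tcp_rot","opening","wrist_force")})
E
```

```text
pics
side [[386.7, 0.0, 279.6], [0.0, 386.7, 204.6], [0.0, 0.0, 1.0]] [[0.929, -0.369, -0.002], [-0.204, -0.509, -0.836], [0.308, 0.778, -0.548]] [-0.441, 0.135, 0.899] [ 0.161 -0.793  0.605]
top [[477.4, 0.0, 280.3], [0.0, 477.4, 209.8], [0.0, 0.0, 1.0]] [[-0.004, -1.0, 0.004], [-0.997, 0.003, -0.081], [0.081, -0.004, -0.997]] [-0.005, 0.461, 1.356] [ 3.500e-01 -1.000e-03  1.389e+00]
{'time': 0.1, 'ee_pos': array([0.18013643, 0.51943357, 0.2306644 ]), 'tcp_rot': array([-1.79931426e+02, -8.26940788e-04,  1.60871618e+02]), 'opening': 0.0854403770460717, 'wrist_force': array([-0.30805631,  0.55721324, -0.65217676])}
```

View pics/side0.png

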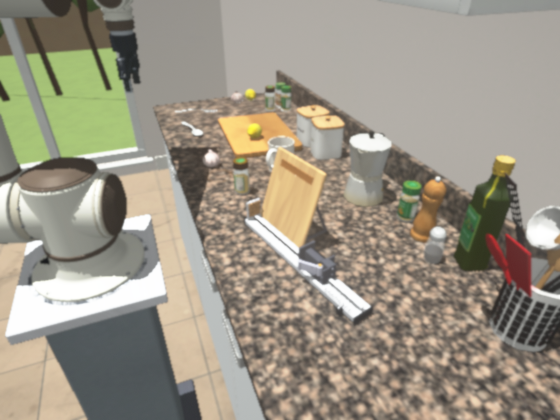

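View pics/top0.png

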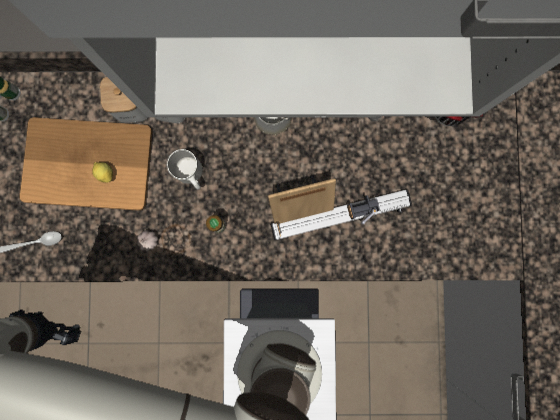

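The side view shows the rail running from about (245,215) to (365,305) with the arm at (315,262). The top view shows the rail from (275,230) to (410,200) with the arm at (362,210). Next I'll enlarge the crops.

```bash
python3 - <<'E'
import cv2,numpy as np
a=np.load("top0.npz")["p"][170:250,260:420,::-1]; b=np.load("side0.npz")["p"][200:320,235:375,::-1]
cv2.imwrite("pics/t1.png",cv2.resize(a,None,fx=5,fy=5,interpolation=cv2.INTER_CUBIC))
cv2.imwrite("pics/s1.png",cv2.resize(b,None,fx=5,fy=5,interpolation=cv2.INTER_CUBIC))
E
```

```text
(no output)
```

View pics/t1.png

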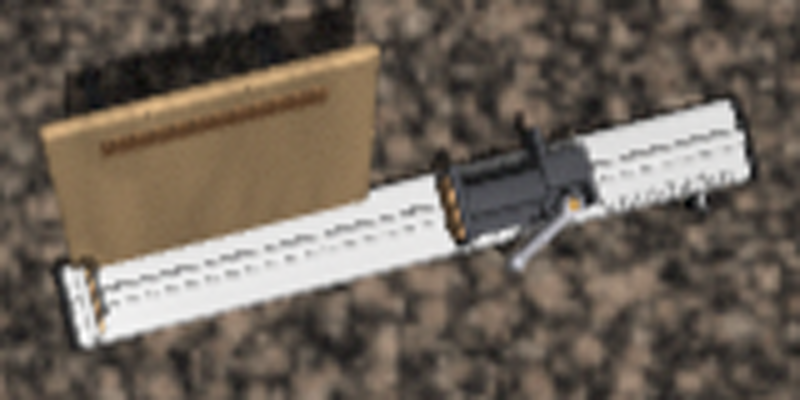

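View pics/s1.png

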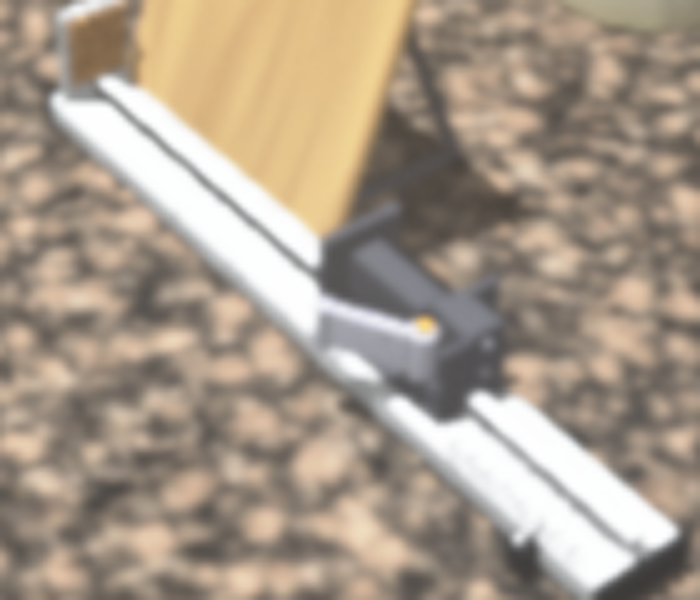

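The top crop shows the brass hinge at (573,205) and the lever tip at (517,265). The marker is at (697,200), the rail end corners at (735,98) and (750,180), and the hook at (525,125). In the side crop the hinge is at (425,325), the fin at about (527,532) and the lever tip at (322,320).

```bash
cat >h.py <<'E'
import cv2,numpy as np
from workcell import bot
P={n:bot.camera_params(n) for n in("side","top")}
def M(n): return P[n]["K"]@np.c_[P[n]["R"],P[n]["t"]]
def cast(n,uv,z):
    c=P[n]; uv=np.atleast_2d(np.asarray(uv,float)); d=(np.linalg.inv(c["K"])@np.c_[uv,np.ones(len(uv))].T).T@c["R"]
    o=-c["R"].T@c["t"]; return o+d*((z-o[2])/d[:,2])[:,None]
def tri(ut,us):
    X=cv2.triangulatePoints(M("top"),M("side"),np.array(ut,float).reshape(2,1),np.array(us,float).reshape(2,1))[:,0]; X=X[:3]/X[3]
    e=[np.linalg.norm((lambda q:q[:2]/q[2])(M(n)@np.r_[X,1])-u) for n,u in(("top",ut),("side",us))]
    return X,e
T=lambda x,y:(260+(x+.5)/5-.5,170+(y+.5)/5-.5)
S=lambda x,y:(235+(x+.5)/5-.5,200+(y+.5)/5-.5)
E
python3 - <<'E'
from h import *
for n,a,b in(("hinge",T(573,205),S(425,325)),("tip",T(517,265),S(322,305)),("fin",T(697,198),S(528,530)),("endB",T(735,98),S(680,530)),("endF",T(750,180),S(592,595)),("plateTop",T(440,160),S(395,207))):
    X,e=tri(a,b); print(n,(X*1000).round(1),np.round(e,2))
p=np.load("top0.npz")["p"]; d=np.load("top0.npz")["d"]
m=(p.min(2)>150).astype(np.uint8); m[:,:260]=0;m[:,420:]=0;m[:180]=0;m[250:]=0
ys,xs=np.nonzero(m); X=cast("top",np.c_[xs,ys],.02)
r=cv2.minAreaRect((X[:,:2]*1000).astype(np.float32)); print(r, cv2.boxPoints(r).round(1).tolist())
# edges per column: intensity half crossing, front edge
g=p.astype(float).min(2)
F=[];B=[]
for c in list(range(284,330))+list(range(384,404)):
    rows=np.nonzero(m[:,c])[0]
    lo=rows.max(); v=g[lo:lo+3,c]; F.append((c,lo+.5))
    if c>383:B.append((c,rows.min()-.5))
for nm,E in(("front",F),("back",B)):
    W=cast("top",E,.02)[:,:2]*1000; vx,vy,x0,y0=cv2.fitLine(W.astype(np.float32),cv2.DIST_HUBER,0,.01,.01).ravel()
    print(nm,np.degrees(np.arctan2(vy,vx)),x0,y0,len(E))
dd=d[195:212,355:375]; print((d[200:225:3,345:380:3]*1000).round().astype(int))
E
```

```text
hinge [ 455.3 -267.7   65.1] [0.3  0.63]
tip [ 422.5 -236.7   61.2] [0.4  0.82]
fin [ 462.6 -347.8   22.6] [0.34 0.77]
endB [ 519.3 -370.5   23. ] [0.03 0.07]
endF [ 473.3 -380.3   15.8] [0.27 0.61]
plateTop [ 479.6 -193.6   65. ] [0.13 0.25]
((439.9182434082031, -183.55699157714844), (64.45997619628906, 398.970947265625), 14.071454048156738) [[360.20001220703125, 2.0999999046325684], [457.20001220703125, -384.8999938964844], [519.7000122070312, -369.20001220703125], [422.70001220703125, 17.799999237060547]]
front -75.770386 417.18863 -151.76959 66
back -75.812225 510.91092 -334.16943 20
[[1395 1398 1397 1404 1393 1398 1376 1352 1336 1336 1326 1378]
 [1394 1395 1325 1375 1367 1368 1334 1330 1335 1339 1333 1332]
 [1370 1340 1322 1331 1329 1326 1331 1332 1335 1332 1334 1331]
 [1375 1353 1321 1333 1333 1330 1332 1330 1353 1349 1332 1334]
 [1363 1357 1327 1328 1334 1370 1369 1369 1348 1329 1333 1377]
 [1370 1377 1323 1324 1364 1364 1369 1377 1331 1393 1392 1392]
 [1369 1373 1358 1331 1370 1388 1386 1327 1386 1391 1393 1391]
 [1374 1396 1391 1393 1395 1388 1325 1396 1390 1393 1393 1390]
 [1390 1392 1389 1389 1391 1387 1389 1389 1389 1398 1392 1391]]
```

step_arm --targets '[[1, [10, -40, 30], [0, 0, -0.1]], [1, [25, -80, 60], [0, 0, -0.22]], [1, [40, -120, 60], [0, 0, -0.34]], [1, [55, -160, 60], [0, 0, -0.46]], [1, [70, -200, 60], [0, 0, -0.58]], [1, [85, -240, 60], [0, 0, -0.7]], [1, [100, -280, 60], [0, 0, -0.82]], [1, [115, -320, 60], [0, 0, -0.94]]]' --force 30

```text
time: 0.9
ee_pos: [0.2952, 0.198, 0.2911]
tcp_rot: [180.0, 0.0, 106.8]
wrist_force: [1.0, 0.3, 0.4]
opening: 0.0852
grasp_force: 0.0
```

step_arm --targets '[[1, [15, -45, 0], [0, 0, -0.049]], [1, [30, -90, 0], [0, 0, -0.049]], [1, [45, -140, 0], [0, 0, -0.049]], [1, [62, -190, 0], [0, 0, -0.049]], [1, [80, -240, 0], [0, 0, -0.049]], [1, [97, -290, 0], [0, 0, -0.049]], [1, [112, -340, 0], [0, 0, -0.049]], [1, [127, -390, -20], [0, 0, -0.049]]]'

```text
time: 1.7
ee_pos: [0.4176, -0.1761, 0.2776]
tcp_rot: [179.9, 0.1, 104.2]
wrist_force: [0.9, 1.2, -0.9]
opening: 0.0855
grasp_force: 0.0
```

step_arm --targets '[[1, [16, -50, -40], [0, 0, 0]], [1, [16, -50, -80], [0, 0, 0]], [1, [16, -50, -120], [0, 0, 0]], [1, [16, -50, -140], [0, 0, 0]], [1, [16, -50, -140], [0, 0, 0]]]'

```text
time: 2.2
ee_pos: [0.4314, -0.2229, 0.1332]
tcp_rot: [-179.7, -0.2, 104.2]
wrist_force: [-1.1, 0.1, 0.3]
opening: 0.0853
grasp_force: 0.0
```

```bash
cat >look.py <<'E'
import sys
from h import *
k=sys.argv[1]
im=[]
for n,(r,c) in (("top",(170,260)),("side",(200,235))):
    p,d=bot.camera(n); np.savez(f"{n}{k}.npz",p=p,d=d)
    im.append(cv2.resize(p[r:r+120,c:c+160,::-1],None,fx=2.5 if 0 else 5,fy=5,interpolation=cv2.INTER_CUBIC)[:,:800])
cv2.imwrite(f"pics/t{k}.png",im[0]); cv2.imwrite(f"pics/s{k}.png",im[1])
o=bot.get_obs(); print({q:np.round(o[q],4).tolist() for q in("time","ee_pos","tcp_rot","opening","wrist_force","q")})
O=np.array([.433,-.1253]); a=np.radians(14.2)
E=(np.array(o["ee_pos"][:2])-O); print("stand xy mm",1000*E@np.array([np.cos(a),np.sin(a)]),1000*E@np.array([-np.sin(a),np.cos(a)]))
E
python3 look.py 2
```

```text
{'time': 2.3, 'ee_pos': [0.4331, -0.2235, 0.1373], 'tcp_rot': [-179.9996, -0.0003, 104.2139], 'opening': 0.0853, 'wrist_force': [-0.3006, -0.2368, -0.3151], 'q': [-27.2955, -4.4366, -9.7657, 84.6713, -0.0001, 48.4906]}
stand xy mm -23.95982496932176 -95.24971090082828
```

View pics/s2.png

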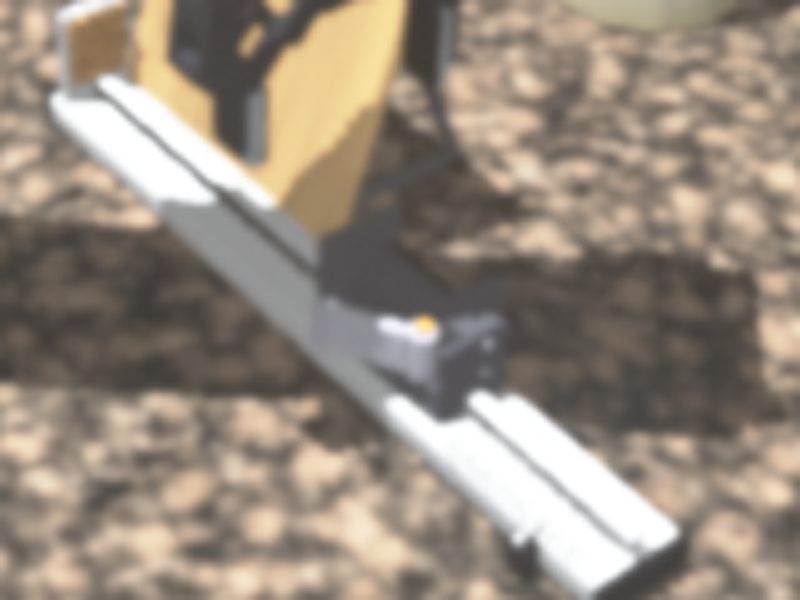

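The side crop shows the gripper above the panel end, short of the arm. The hinge is at (425,325), the end plate's lower front edge at about (440,415), and the fin at (525,532).

```bash
cat >>h.py <<'E'
O=np.array([.433,-.1253]); a=np.radians(14.2); A=np.array([[np.cos(a),np.sin(a)],[-np.sin(a),np.cos(a)]])
st=lambda X:1000*(A@(X[:2]-O))
E
python3 - <<'E'
from h import *
for nm,n,uv,z in(("fin","side",S(528,528),.025),("fin","top",T(697,198),.025),("epTop","side",S(500,318),.06),("epBotF","side",S(442,416),.02),("epBotB","side",S(500,388),.02),("ep top","top",T(597,170),.06),("hinge","side",S(425,325),.063),("hinge","top",T(573,205),.063),("stop","top",T(440,165),.073)):
    print(nm,n,st(cast(n,uv,z)[0]).round(1))
E
```

```text
fin side [ -25.5 -224.4]
fin top [ -26.7 -221.7]
epTop side [  19.9 -155.1]
epBotF side [  -8.7 -154.8]
epBotB side [  22.5 -156.8]
ep top top [   1.8 -162.3]
hinge side [ -10.5 -142.5]
hinge top [ -13.9 -143.5]
stop top [ 25.6 -75.8]
```

step_arm --targets '[[1, [5, -17, 0], [0, 0, 0]], [1, [5, -17, -40], [0, 0, 0]], [1, [5, -17, -65], [0, 0, 0]], [1, [5, -17, -85], [0, 0, 0]], [1, [5, -17, -100], [0, 0, 0]], [1, [5, -17, -106], [0, 0, 0]], [1, [5, -17, -106], [0, 0, 0]]]'

```text
time: 3.0
ee_pos: [0.4384, -0.2409, 0.0309]
tcp_rot: [180.0, 0.0, 104.2]
wrist_force: [1.2, 0.3, 0.2]
opening: 0.0856
grasp_force: 0.0
```

step_arm --targets '[[1, [2.5, -9.7, 0], [0, 0, 0]], [1, [4.9, -19.4, 0], [0, 0, 0]], [1, [7.4, -29.1, 0], [0, 0, 0]], [1, [9.8, -38.8, 0], [0, 0, 0]], [1, [12.3, -48.5, 0], [0, 0, 0]], [1, [14.7, -58.2, 0], [0, 0, 0]], [1, [14.7, -58.2, 0], [0, 0, 0]], [1, [14.7, -58.2, 0], [0, 0, 0]]]'

```text
time: 3.8
ee_pos: [0.4533, -0.2991, 0.0314]
tcp_rot: [179.9, 0.0, 104.2]
wrist_force: [-0.5, 4.4, 2.6]
opening: 0.0855
grasp_force: 2.1
```

```bash
python3 look.py 3
```

```text
{'time': 3.9, 'ee_pos': [0.4532, -0.2987, 0.0313], 'tcp_rot': [179.9469, 0.0216, 104.2246], 'opening': 0.0857, 'wrist_force': [-0.4512, 4.6266, 2.9834], 'q': [-33.4027, 4.904, -12.1895, 72.8548, 0.0247, 42.3726]}
stand xy mm -22.95389725788535 -173.0741110962649
```

View pics/s3.png

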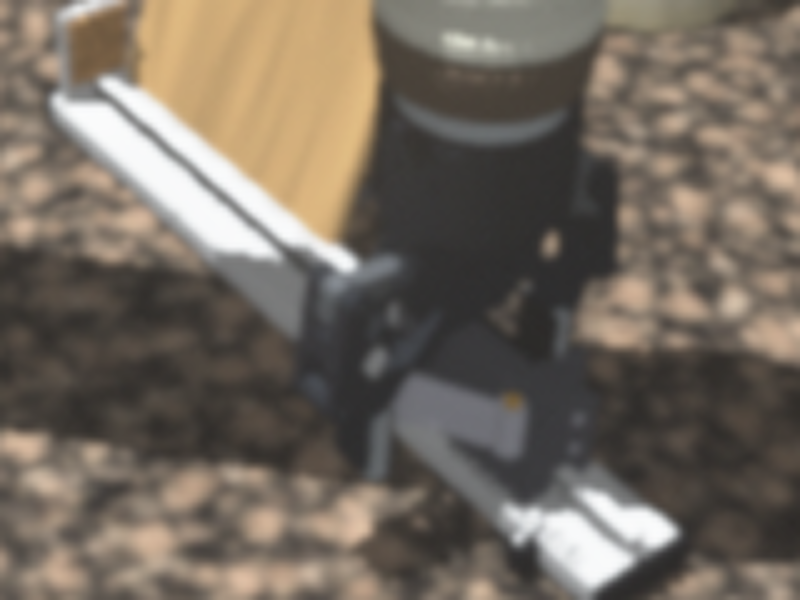

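The side crop shows the finger at the hook and the arm drawn out, with the hinge now at (511,400). The fin at (525,530) is still a bit outward of the end plate, whose foot runs from (535,500) to (590,460).

```bash
cat >>h.py <<'E'
def gold(k,n,roi,z=.064):
    p=np.load(f"{n}{k}.npz")["p"].astype(float); w=np.clip(p[:,:,0]-1.6*p[:,:,2]-25,0,None)*(p[:,:,0]>90)
    m=np.zeros(w.shape); r0,r1,c0,c1=roi; m[r0:r1,c0:c1]=w[r0:r1,c0:c1]
    ys,xs=np.mgrid[:w.shape[0],:w.shape[1]]; s=m.sum(); uv=((m*xs).sum()/s,(m*ys).sum()/s) 
    return uv,st(cast(n,uv,z)[0]).round(1)
E
python3 - <<'E'
from h import *
print(gold(0,"side",(260,270,314,326)),gold(3,"side",(275,285,332,344)))
print(gold(0,"top",(206,216,370,380)),gold(3,"top",(200,214,380,400)))
for uv,z in((S(535,503),.02),(S(590,462),.02),(S(592,400),.06)): print(st(cast("side",uv,z)[0]).round(1))
d=np.load("side3.npz")["p"]
b=cv2.resize(d[265:315,315:375,::-1],None,fx=12,fy=12,interpolation=cv2.INTER_CUBIC); cv2.imwrite("pics/s3z.png",b)
E
```

```text
((np.float64(319.7444444444444), np.float64(264.0)), array([  -9.8, -142.1])) ((np.float64(nan), np.float64(nan)), array([nan, nan]))
((np.float64(374.0), np.float64(210.62443438914025)), array([ -13.9, -142.7])) ((np.float64(nan), np.float64(nan)), array([nan, nan]))
[ -10.7 -213.3]
[  23.  -210.3]
[  16.6 -212.2]h.py:19: RuntimeWarning: invalid value encountered in scalar divide
  ys,xs=np.mgrid[:w.shape[0],:w.shape[1]]; s=m.sum(); uv=((m*xs).sum()/s,(m*ys).sum()/s)
```

View pics/s3z.png

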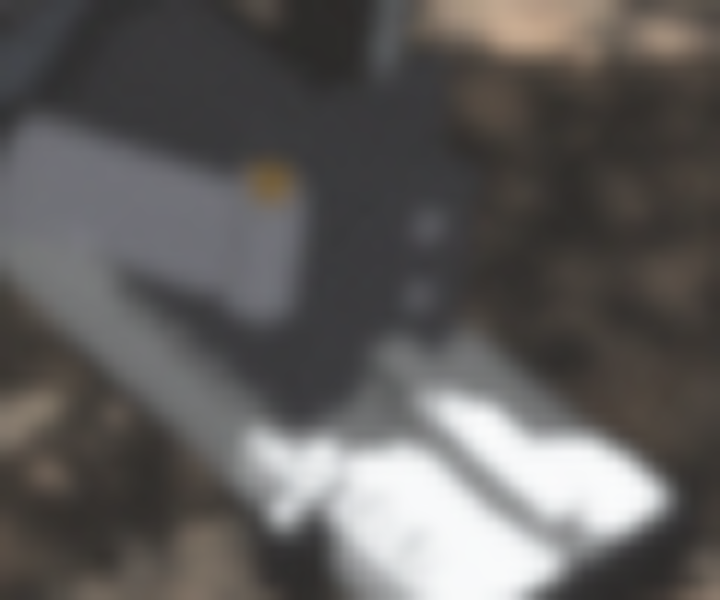

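step_arm --targets '[[1, [1.2, -4.8, 0], [0, 0, 0]], [1, [2.2, -8.7, 0], [0, 0, 0]], [1, [2.2, -8.7, 0], [0, 0, 0]], [1, [2.2, -8.7, 0], [0, 0, 0]]]'

```text
time: 4.3
ee_pos: [0.4552, -0.3072, 0.0309]
tcp_rot: [180.0, 0.0, 104.2]
wrist_force: [0.2, 4.3, 3.4]
opening: 0.0853
grasp_force: 2.2
```

```bash
python3 look.py 4; python3 - <<'E'
from h import *
def z(k,n,r,c): 
    p=np.load(f"{n}{k}.npz")["p"][r:r+25,c:c+33,::-1]
    q=cv2.resize(p,None,fx=12,fy=12,interpolation=cv2.INTER_CUBIC)
    return cv2.copyMakeBorder(q,0,0,2,2,cv2.BORDER_CONSTANT,value=(0,0,255))
cv2.imwrite("pics/m4.png",np.vstack([np.hstack([z(0,"side",290,325),z(4,"side",290,325)]),np.hstack([z(0,"top",195,382),z(4,"top",195,382)])]))
E
```

```text
{'time': 4.4, 'ee_pos': [0.4552, -0.3072, 0.0309], 'tcp_rot': [179.9747, 0.0097, 104.2286], 'opening': 0.0854, 'wrist_force': [0.278, 5.2029, 2.7129], 'q': [-34.0214, 5.7993, -11.2721, 72.9045, 0.0125, 41.75]}
stand xy mm -23.10122314597083 -181.79807264758009
```

View pics/m4.png

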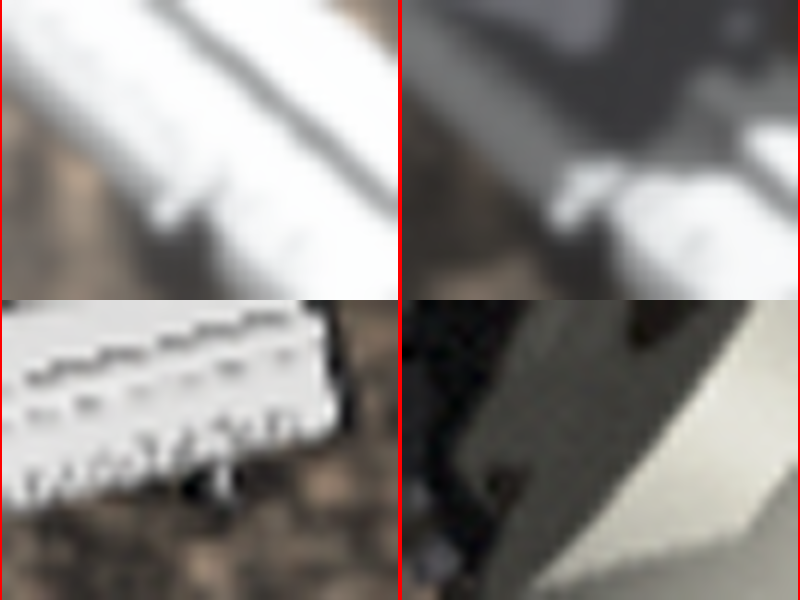

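In the montage, top0 (lower left) shows the fin's bright edge at about (222,475). Side views: the fin runs from (555,195) to (622,165), and the end plate's foot from (600,147) to (690,92), nearly level. The gripper blocks the current top view.

```bash
python3 - <<'E'
from h import *
sp=lambda x,y:(325+(x+.5)/12-.5,290+(y+.5)/12-.5)
tp=lambda x,y:(382+(x+.5)/12-.5,195+(y+.5)/12-.5)
print("fin top",st(cast("top",tp(220,160),.025)[0]),st(cast("top",tp(220,185),.025)[0]))
for uv in((153,195),(158,205),(221,165),(214,170)): print("fin side",uv,st(cast("side",sp(*uv),.025)[0]).round(1))
print("fin tri",[ (lambda r:(st(r[0]),r[0][2],r[1]))(tri(tp(220,165),sp(*u))) for u in((158,200),(170,195))])
for uv,z in(((195,147),.02),((205,145),.02),((288,93),.02)): print("ep",st(cast("side",sp(*uv),z)[0]).round(1))
d={}
p=np.load("side4.npz")["p"].mean(2).astype(int); print(p[296:312,332:352])
E
```

```text
fin top [ -23.67039998 -225.13981539] [ -29.450871   -223.52868313]
fin side (153, 195) [ -31.1 -222.1]
fin side (158, 205) [ -31.9 -224.2]
fin side (221, 165) [ -17.7 -223.9]
fin side (214, 170) [ -19.4 -224.1]
fin tri [(array([ -26.65663919, -223.86579487]), np.float64(0.023182830033527127), [np.float64(0.8105403099264803), np.float64(1.813893625418428)]), (array([ -26.01939661, -224.15494611]), np.float64(0.023957757246485814), [np.float64(0.5287027815897268), np.float64(1.1817249850155143)])]
ep [ -14.9 -215.5]
ep [ -13.3 -216.1]
ep [   6.  -215.9]
[[ 98  89  79  69  62  59  58  57  57  57  57  57  58  58  58  61  71  86
  100 102]
 [106 101  94  83  73  64  58  57  57  57  56  57  58  58  59  64  79  97
  111 114]
 [113 109 104  98  87  73  63  59  57  57  56  57  58  58  60  67  81  94
  106 113]
 [115 113 111 107  97  85  72  64  60  56  56  58  58  59  62  73  87  93
   97 103]
 [113 116 115 112 107  99  85  77  68  61  58  59  59  62  70  81  93  96
   95  95]
 [111 114 115 115 114 107  97  88  80  70  64  62  64  73  85  95 100 100
   98  95]
 [103 110 113 115 116 114 109 103  97  94  91  84  83  92 103 108 110 108
  105 100]
 [ 93 102 111 114 116 119 128 140 144 145 147 129 116 119 124 124 122 122
  121 116]
 [ 80  91 102 110 115 123 147 181 195 196 191 168 159 168 173 167 159 168
  176 173]
 [ 68  72  85  99 109 123 156 193 212 207 191 185 201 217 221 218 216 226
  232 231]
 [ 60  59  65  80  97 132 175 195 191 177 177 202 221 225 228 233 239 244
  247 246]
 [ 58  54  53  60  84 142 191 185 149 135 168 209 221 225 233 238 244 247
  248 249]
 [ 59  53  49  49  68 117 157 141 103  95 142 192 218 230 236 238 242 243
  245 247]
 [ 56  54  51  48  52  75  96  88  69  68 108 163 206 228 234 237 235 229
  234 245]
 [ 56  57  58  55  50  51  57  56  53  57  92 142 182 214 229 234 226 224
  234 244]
 [ 63  70  74  69  56  48  46  46  46  52  86 128 160 186 213 225 223 228
  237 242]]
```

```bash
python3 - <<'E'
from h import *
def g2(k,roi):
    p=np.load(f"side{k}.npz")["p"].astype(float); r0,r1,c0,c1=roi; q=p[r0:r1,c0:c1]
    w=(q[:,:,0]-q[:,:,2])/(q.sum(2)); w=np.clip(w-.4*w.max(),0,None); ys,xs=np.mgrid[r0:r1,c0:c1]; s=w.sum()
    uv=((w*xs).sum()/s,(w*ys).sum()/s); return np.round(uv,2),w.max().round(2),st(cast("side",uv,.065)[0]).round(2)
print(g2(0,(260,269,315,325)),g2(2,(260,269,315,325)),g2(3,(275,285,332,342)),g2(4,(280,298,330,350)))
# end plate foot: gradient edge along rows, dark->grey on rail top, for lines in stand x
for k,p in((0,None),(3,None),(4,None)):
    p=np.load(f"side{k}.npz")["p"].mean(2).astype(np.float32)
    for x in(-14,-11,-8,6,10,14):
        ys=np.arange(-145 if k==0 else -195,-250,-.5) if k else np.arange(-145,-190,-.5)
        W=np.array([np.r_[O+A.T@np.array([x,y])/1000,.0205] for y in ys]); c=P["side"]; q=(c["K"]@(c["R"]@W.T+c["t"][:,None])).T; q=(q[:,:2]/q[:,2:]).astype(np.float32)
        v=cv2.remap(p,q[:,0].copy(),q[:,1].copy(),cv2.INTER_LINEAR).ravel(); base=np.sort(v)[:8].mean(); i=np.argmin(v); j=i+np.argmax(v[i:]>80); print(k,x,"edge y",ys[j],round(float(base)),v[j:j+16:3].round())
E
```

```text
(array([319.66, 263.96]), np.float64(0.12), array([ -10.69, -142.66])) (array([319.73, 263.79]), np.float64(0.12), array([ -10.23, -142.35])) (array([337.11, 279.5 ]), np.float64(0.11), array([ -12.55, -197.05])) (array([340.18, 282.08]), np.float64(0.11), array([ -12.58, -205.78]))
0 -14 edge y -145.0 184 [178. 183. 189. 189. 194. 196.]
0 -11 edge y -145.0 119 [116. 121. 122. 124. 120. 124.]
0 -8 edge y -153.0 92 [ 90.  93. 101. 119. 155. 191.]
0 6 edge y -145.5 83 [ 82.  82.  84.  89. 102. 125.]
0 10 edge y -145.0 84 [ 82.  83.  87.  98. 121. 157.]
0 14 edge y -145.0 85 [ 82.  83.  89.  98. 116. 146.]
3 -14 edge y -209.5 71 [ 82.  94. 121. 153. 184. 208.]
3 -11 edge y -211.0 61 [ 84. 102. 125. 146. 155. 166.]
3 -8 edge y -211.0 58 [ 80.  94. 108. 117. 124. 130.]
3 6 edge y -206.5 60 [ 80.  89.  97. 101. 104. 107.]
3 10 edge y -205.0 60 [ 82.  96. 108. 113. 116. 118.]
3 14 edge y -205.5 60 [ 81.  90.  94.  98. 101. 106.]
4 -14 edge y -216.0 69 [ 82.  94. 114. 130. 141. 155.]
4 -11 edge y -219.5 59 [ 83.  99. 115. 139. 165. 187.]
4 -8 edge y -220.0 57 [ 82.  96. 111. 121. 138. 154.]
4 6 edge y -215.0 58 [ 83.  93.  99. 102. 102. 102.]
4 10 edge y -213.5 58 [ 81.  96. 105. 112. 113. 114.]
4 14 edge y -215.0 58 [ 82.  87.  92.  95. 102. 109.]
```

```bash
python3 - <<'E'
from h import *
p=np.load("top0.npz")["p"].astype(int); print(p[204:214,393:406].mean(2).round().astype(int)); print((p[206:216,369:380,0]-p[206:216,369:380,2]))
s=np.load("side0.npz")["p"].mean(2).astype(int); print(s[300:314,332:350])
for uv in((399,209),(400,209),(400,210),(399.5,209.5)): print("top",uv,st(cast("top",uv,.025)[0]).round(1))
for uv in((338,307),(339,306),(338,306),(340,305),(341,305)): print("side",uv,st(cast("side",uv,.024)[0]).round(1))
E
```

```text
[[222 222 224 225 224 225 222 199 223 222 218 174 196]
 [224 224 223 221 201 219 188 154 190 179 216 148 209]
 [190 183 223 217 159 203 212 201 151 171 187 151 170]
 [201 155 218 166 148 208 195 198 143 119 110 102  92]
 [219 174 211 143 136 133 113 141  93  62  48  51  56]
 [169 118 131 104  77  34  80 168  37  45  36  38  48]
 [ 84  46  45  56   4  28  84 156  43  37  43  43  47]
 [ 50  48  44  48  19  25  56  96  69  47  48  61  63]
 [ 64  63  63  63  54  46  46  43  60  57  78  88  84]
 [ 68  70  75  64  58  57  44  40  61  71  82  95  92]]
[[ -6  -5  -7  -6  -5  -3  -6  -3  -5  -3   1]
 [ -5  -6  -4  -2  -5  -4  -4  -2  -5  -4   1]
 [ -7  -5  -5  -2  -2  -4  -5  -5  -3  -3  -2]
 [ -7  -5  -4  -3   0  34   9  -6  -1  -5  -3]
 [ -6  -7  -4  -2  14  98  73  -4  -3  -2  -2]
 [ -7  -3  -3  -4   7 109  77  -5   1  -1  -1]
 [ -3  -3  -2  -1  -4  15   9   0   1  -1   1]
 [ -2  -5  -4  -6  -4  -3   0   0   3   5   4]
 [ -4  -4  -4  -5   2   4   3   7  21  27  26]
 [ -6  -6  -5   2  12  12  13  19  29  30  28]]
[[189 214 232 242 246 244 240 243 249 252 253 253 253 252 248 237 212 174]
 [1
[... 560 characters left out ...]
114 162 217 235 245 248 249 251 251]
 [131 118 104  91  82  96 115 106  88  86 128 186 227 243 247 248 247 244]
 [125 117 105  93  77  73  76  75  73  76 111 163 207 232 244 247 242 239]
 [124 118 109  95  78  68  66  66  66  73 105 150 182 211 232 240 239 243]
 [126 123 114 100  82  69  64  63  63  69  94 131 162 184 208 226 236 243]
 [125 121 115 106  88  74  66  63  62  65  81 112 143 165 184 205 225 240]]
top (399, 209) [ -26.2 -221.8]
top (400, 209) [ -26.9 -224.6]
top (400, 210) [ -29.7 -223.8]
top (399.5, 209.5) [ -27.9 -222.8]
side (338, 307) [ -31.4 -224.6]
side (339, 306) [ -28.1 -223.9]
side (338, 306) [ -29.7 -222.7]
side (340, 305) [ -24.7 -223.1]
side (341, 305) [ -23.2 -224.3]
```

step_arm --targets '[[1, [0.6, -2.4, 0], [0, 0, 0]], [0.8, [0.6, -2.4, 0], [0, 0, 0]], [0.8, [2.5, -2, 0], [0, 0, 0]], [0.8, [3.5, -1.7, 0], [0, 0, 0]], [0.7, [5.5, -1.1, 0], [0, 0, 0]], [0.7, [7, -0.8, 0], [0, 0, 0]], [0.7, [7, -0.8, 0], [0, 0, 0]]]'

```text
time: 5.1
ee_pos: [0.4667, -0.3084, 0.0337]
tcp_rot: [179.5, 0.2, 104.3]
wrist_force: [16.2, 8.7, 11.7]
opening: 0.0601
grasp_force: 10.0
```

```bash
cat >fin.py <<'E'
import sys
from h import *
k=sys.argv[1]
p,d=bot.camera("side"); np.savez(f"side{k}.npz",p=p); p=p.astype(float)
r0,r1,c0,c1=276,298,332,350; q=p[r0:r1,c0:c1]; w=(q[:,:,0]-q[:,:,2])/(q.sum(2)); w=np.clip(w-.4*w.max(),0,None); ys,xs=np.mgrid[r0:r1,c0:c1]
w*=np.hypot(xs-341,ys-283)<5
s=w.sum(); uv=((w*xs).sum()/s,(w*ys).sum()/s); print("hinge",np.round(uv,2),st(cast("side",uv,.065)[0]).round(2),w.max().round(2))
o=bot.get_obs(); print("time",o["time"],"tcp stand",st(np.array(o["ee_pos"])).round(2),"z",o["ee_pos"][2],"open",o["opening"],"gf",o["grasp_force"],"wf stand",(A@np.array(o["wrist_force"])[:2]).round(1),o["wrist_force"][2])
E
python3 fin.py 5
```

```text
hinge [341.4  283.12] [ -12.6  -209.25] 0.11
time 5.15 tcp stand [ -12.21 -185.77] z 0.03369678236481294 open 0.05968951861309951 gf 10.028641737881117 wf stand [18.6  4.6] 11.368365320775386
```

step_arm --targets '[[0.7, [2, 0.5, 0], [0, 0, 0]], [0.7, [4, 1, 0], [0, 0, 0]], [0.7, [4, 1, 0], [0, 0, 0]], [0.7, [4, 1, 0], [0, 0, 0]]]'

```text
time: 5.55
ee_pos: [0.4669, -0.307, 0.0312]
tcp_rot: [179.9, 0.0, 104.2]
wrist_force: [4.0, 6.1, 4.4]
opening: 0.0599
grasp_force: 4.6
```

```bash
python3 fin.py 6
```

```text
hinge [340.97 282.84] [ -12.75 -208.21] 0.11
time 5.6 tcp stand [ -11.76 -184.48] z 0.031158906889403464 open 0.05952027859999594 gf 4.611887410283089 wf stand [5.1 4.5] 4.6921131692412015
```

step_arm --targets '[[0.66, [2.5, 0.6, 0], [0, 0, 0]], [0.63, [3.9, 0.9, 0], [0, 0, 0]], [0.6, [5.1, 1.2, 0], [0, 0, 0]], [0.6, [5.1, 1.2, 0], [0, 0, 0]], [0.6, [5.1, 1.2, 0], [0, 0, 0]]]'

```text
time: 6.1
ee_pos: [0.471, -0.3059, 0.0305]
tcp_rot: [-180.0, -0.0, 104.2]
wrist_force: [0.9, 5.3, 3.5]
opening: 0.0514
grasp_force: 3.4
```

```bash
python3 fin.py 7
```

```text
hinge [340.98 282.84] [ -12.74 -208.21] 0.12
time 6.15 tcp stand [  -7.44 -184.37] z 0.030503966432333593 open 0.05120710715599527 gf 3.404924830465461 wf stand [1.2 4.6] 4.189891193376252
```

step_arm --targets '[[0.57, [1.2, 0.3, 0], [0, 0, 0]], [0.54, [2.5, 0.6, 0], [0, 0, 0]], [0.54, [2.5, 0.6, 0], [0, 0, 0]], [0.54, [2.5, 0.6, 0], [0, 0, 0]]]'

```text
time: 6.55
ee_pos: [0.4735, -0.3053, 0.0306]
tcp_rot: [180.0, -0.0, 104.2]
wrist_force: [0.6, 5.4, 3.9]
opening: 0.0463
grasp_force: 3.6
```

```bash
python3 fin.py 8
```

```text
hinge [341.09 282.56] [ -12.04 -207.79] 0.1
time 6.6 tcp stand [  -4.87 -184.48] z 0.030609265537681903 open 0.04613250885406419 gf 3.6447882319043856 wf stand [1.1 5. ] 3.752300964121079
```

step_arm --targets '[[0.51, [1.2, 0.3, 0], [0, 0, 0]], [0.48, [2.5, 0.6, 0], [0, 0, 0]], [0.48, [2.5, 0.6, 0], [0, 0, 0]], [0.48, [2.5, 0.6, 0], [0, 0, 0]]]'

```text
time: 7.0
ee_pos: [0.476, -0.3048, 0.0306]
tcp_rot: [180.0, -0.0, 104.2]
wrist_force: [0.4, 5.1, 4.1]
opening: 0.0412
grasp_force: 3.6
```

```bash
python3 fin.py 9; python3 - <<'E'
import numpy as np,cv2
p=np.load("side9.npz")["p"][255:315,285:365,::-1]; cv2.imwrite("pics/s9.png",cv2.resize(p,None,fx=10,fy=10,interpolation=cv2.INTER_CUBIC))
E
```

```text
hinge [341.27 282.76] [ -12.14 -208.39] 0.14
time 7.05 tcp stand [  -2.34 -184.52] z 0.030559887315060163 open 0.041309786275302775 gf 3.648695387528278 wf stand [2.6 4.2] 3.655873825419224
```

View pics/s9.png

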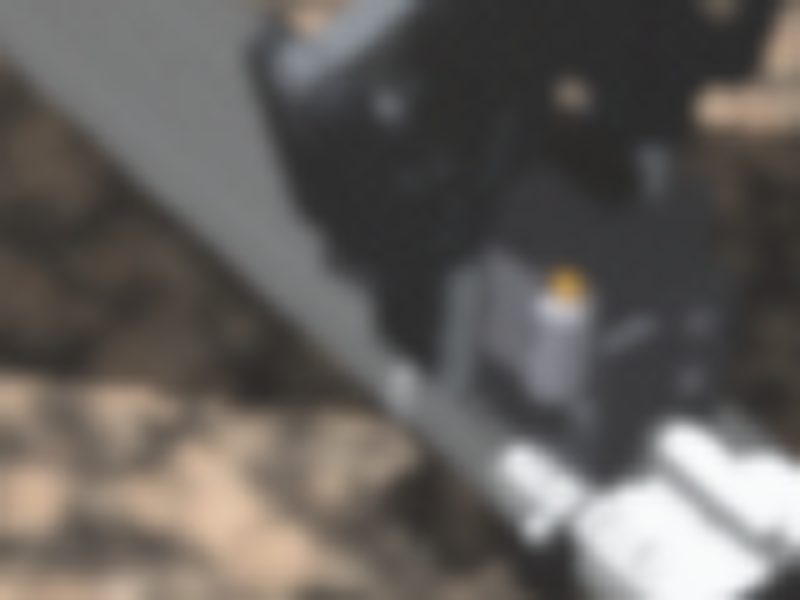

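The crop shows the front finger at (420,300), now against the lever, whose hinge is at (567,283). The end plate's foot, around (600,480), is level with the fin at (540,500).

step_arm --targets '[[0.45, [1.2, 0.3, 0], [0, 0, 0]], [0.43, [2, 0.5, 0], [0, 0, 0]], [0.43, [2, 0.5, 0], [0, 0, 0]], [0.43, [2, 0.5, 0], [0, 0, 0]]]'

```text
time: 7.45
ee_pos: [0.4781, -0.3041, 0.0306]
tcp_rot: [180.0, -0.0, 104.2]
wrist_force: [0.9, 6.1, 2.4]
opening: 0.0371
grasp_force: 3.6
```

```bash
python3 fin.py 10
```

```text
hinge [341.5  282.68] [ -11.62 -208.5 ] 0.14
time 7.5 tcp stand [  -0.19 -184.45] z 0.030583162929487193 open 0.03668485363721292 gf 3.646273920312524 wf stand [2.1 5.5] 3.9627921843815423
```

```bash
python3 - <<'E'
from h import *
t,d=bot.camera("top"); np.savez("top10.npz",p=t,d=d)
def z(p,r,c,h=37,w=49): 
    q=np.clip(p[r:r+h,c:c+w,::-1].astype(float)*1.5,0,255).astype(np.uint8)
    return cv2.copyMakeBorder(cv2.resize(q,None,fx=8,fy=8,interpolation=cv2.INTER_CUBIC),1,1,2,2,cv2.BORDER_CONSTANT,value=(0,0,255))
L=lambda k:np.load(f"side{k}.npz")["p"]
cv2.imwrite("pics/m10.png",np.vstack([np.hstack([z(L(4),265,310),z(L(8),265,310)]),np.hstack([z(L(10),265,310),z(t,190,360)])]))
print(bot.get_obs()["joint_efforts"])
E
```

```text
[ -2.98619784 -52.94288993  45.40990591  -1.213715    -1.41775254
   0.12675793]
```

View pics/m10.png

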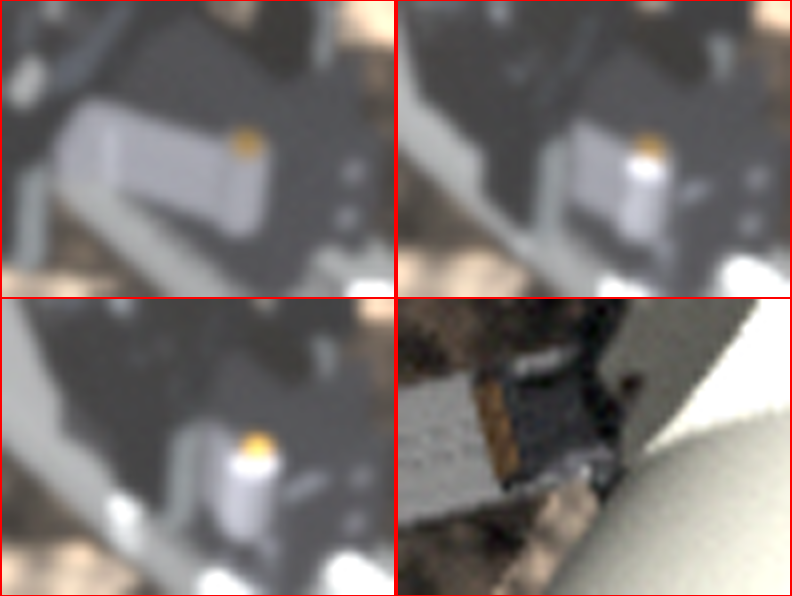

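The panels show the finger sweeping the lever in. In the top view (lower right) the lever lies almost parallel to the rail front, from about (525,485) to (600,460), so it's nearly shut.

step_arm --targets '[[0.41, [0.8, 0.2, 0], [0, 0, 0]], [0.36, [1.2, 0.3, 0], [0, 0, 0]], [0.36, [1.2, 0.3, 0], [0, 0, 0]], [0.3, [1.2, 0.3, 0], [0, 0, 0]], [0.3, [1.2, 0.3, 0], [0, 0, 0]]]' --force 50

```text
time: 8.05
ee_pos: [0.4777, -0.3043, 0.0309]
tcp_rot: [-179.8, -0.0, 104.2]
wrist_force: [-9.0, 4.2, 10.2]
opening: 0.0309
grasp_force: 62.1
```

```bash
python3 fin.py 11
```

```text
hinge [341.49 282.67] [ -11.63 -208.47] 0.14
time 8.1 tcp stand [  -0.63 -184.5 ] z 0.030866028829702904 open 0.031031352928130054 gf 62.05200968426652 wf stand [-8.   6.1] 10.793993092131394
```

```bash
python3 - <<'E'
from h import *
for k in(4,11):
    p=np.load(f"side{k}.npz")["p"].mean(2).astype(np.float32)
    for z in(.0205,.022):
      for x in(-11,-9,-7):
        ys=np.arange(-195,-250,-.5); W=np.array([np.r_[O+A.T@np.array([x,y])/1000,z] for y in ys]); c=P["side"]; q=(c["K"]@(c["R"]@W.T+c["t"][:,None])).T; q=(q[:,:2]/q[:,2:]).astype(np.float32)
        v=cv2.remap(p,q[:,0].copy(),q[:,1].copy(),cv2.INTER_LINEAR).ravel(); i=np.argmin(v); g=np.diff(v); print(k,z,x,[float(ys[i+np.argmax(v[i:]>t)]) for t in(80,100,140)])
E
```

```text
4 0.0205 -11 [-219.5, -221.5, -224.5]
4 0.0205 -9 [-220.0, -222.0, -225.5]
4 0.0205 -7 [-220.0, -222.0, -227.5]
4 0.022 -11 [-221.0, -222.5, -226.0]
4 0.022 -9 [-221.0, -223.0, -227.5]
4 0.022 -7 [-221.0, -223.5, -229.0]
11 0.0205 -11 [-201.5, -222.5, -224.5]
11 0.0205 -9 [-212.5, -223.0, -225.0]
11 0.0205 -7 [-222.5, -223.5, -225.0]
11 0.022 -11 [-210.0, -224.0, -225.5]
11 0.022 -9 [-223.0, -224.5, -226.0]
11 0.022 -7 [-223.5, -225.0, -226.5]
```

step_arm --targets '[[0.3, [0, 0, 0], [0, 0, 0]], [0.3, [0, 0, 0], [0, 0, 0]], [0.3, [0, 0, 0], [0, 0, 0]], [0.3, [0, 0, 0], [0, 0, 0]], [0.3, [0, 0, 0], [0, 0, 0]]]'

```text
time: 8.6
ee_pos: [0.4776, -0.3043, 0.0309]
tcp_rot: [-179.8, -0.0, 104.2]
wrist_force: [-8.5, 4.1, 10.8]
opening: 0.0306
grasp_force: 62.1
```

```bash
python3 - <<'E'
from h import *
t,d=bot.camera("top"); np.savez("top12.npz",p=t,d=d); t0=np.load("top10.npz")["p"]
for nm,p in(("10",t0),("12",t)):
    g=p.mean(2); print(nm)
    for x in range(-28,1,3): # stand x rows, y from grip+20 to hinge, at z=.063
        W=np.array([np.r_[O+A.T@np.array([x,y])/1000,.063] for y in range(-160,-216,-4)]); q=(M("top")@np.c_[W,np.ones(len(W))].T).T; q=(q[:,:2]/q[:,2:]).astype(np.float32)
        print(x,cv2.remap(g.astype(np.float32),q[:,0].copy(),q[:,1].copy(),cv2.INTER_LINEAR).ravel().astype(int))
E
```

```text
10
-28 [ 77  83  42  32  38  58  69  82  89  98 103 111 117 122]
-25 [ 78  85  57  59  36  43  64  72  80  89  98 105 112 115]
-22 [ 71  86  83  53  45  51  66  78  86  89  95  96 107 111]
-19 [ 63  77  75  53  55  48  64  76 116 120 118 111 117 122]
-16 [ 56  70  67  63  52  40  60  64  84 129 150 155 152 162]
-13 [ 40  50  44  41  32  27  60  61  58  83 128 167 174 179]
-10 [ 32  34  32  28  12  12  50  61  60  62  77 129 172 181]
-7 [ 30  29  28  26  14  19  35  57  60  62  63  77 131 178]
-4 [ 34  29  31  26  12  13  25  48  59  61  60  62  83 149]
-1 [32 32 36 24 11  9 25 37 50 60 59 59 63 82]
12
-28 [ 76  83  63  18  39  61  73  83  88  98 104 111 117 123]
-25 [ 80  97  83  38  26  46  64  72  80  92  99 105 111 117]
-22 [ 77 121 130  61  30  45  66  74  77  86  92  99 105 112]
-19 [ 69  96  84  52  33  47  63  77  93 103 102 101 110 111]
-16 [ 60  74  73  65  41  38  62  66  94 123 143 137 144 137]
-13 [ 53  68  63  57  35  30  60  62  60  89 135 168 171 173]
-10 [ 36  43  32  32  14  18  49  62  61  61  87 141 174 180]
-7 [ 31  30  25  28  10  15  32  60  58  60  63  89 149 180]
-4 [ 32  33  32  26  11  14  21  47  63  60  61  64  93 153]
-1 [33 35 31 26 10 10 23 37 53 61 61 62 64 83]
```

step_arm --targets '[[0.25, [0, 0, 0], [0, 0, 0]], [0.25, [0, 0, 0], [0, 0, 0]], [0.25, [0, 0, 0], [0, 0, 0]], [0.25, [0, 0, 0], [0, 0, 0]]]' --force 80

```text
time: 9.05
ee_pos: [0.478, -0.3052, 0.0312]
tcp_rot: [-179.8, 0.1, 104.1]
wrist_force: [-7.9, 1.0, 10.5]
opening: 0.029
grasp_force: 107.0
```

```bash
python3 fin.py 13; python3 - <<'E'
from h import *
t,d=bot.camera("top")
for k,p in((0,np.load("top0.npz")["p"]),(10,np.load("top10.npz")["p"]),(12,np.load("top12.npz")["p"]),(13,t)):
    g=p.mean(2).astype(np.float32); h=-143.5 if k==0 else -208.8
    W=[];
    xs=np.arange(-46,-8,1.5)
    for x in xs:
        W+= [np.r_[O+A.T@np.array([x,h+y])/1000,.063] for y in (36,39,42,45)]
    W=np.array(W); q=(M("top")@np.c_[W,np.ones(len(W))].T).T; q=(q[:,:2]/q[:,2:]).astype(np.float32)
    v=cv2.remap(g,q[:,0].copy(),q[:,1].copy(),cv2.INTER_LINEAR).reshape(-1,4); print(k); print(np.c_[xs,v].T.astype(int))
E
```

```text
hinge [341.87 282.94] [ -11.54 -209.44] 0.15
time 9.1 tcp stand [  -0.44 -185.42] z 0.031245690079792728 open 0.02916076012628972 gf 106.98682126938365 wf stand [-6.2  2.9] 11.044127182272984
0
[[-46 -44 -43 -41 -40 -38 -37 -35 -34 -32 -31 -29 -28 -26 -25 -23 -22 -20
  -19 -17 -16 -14 -13 -11 -10  -8]
 [ 98 101 109 128 149 169 180 174 160 133 107  88  75  63  65  87 128 173
  170 147 117  88  86  84  78  73]
 [ 73  80  95 118 150 178 196 172 142 113  87  68  48  45  58 116 167 198
  203 149 108  94  86  84  81  77]
 [ 62  62  73  84 100 113 119 115  97  83  66  53  42  51  79 129 190 211
  215 160  97  88  86  83  79  72]
 [ 63  64  67  70  74  78  82  87  88  89  72  50  45  42  92 140 181 203
  170 130 104  89  88  85  79  72]]
10
[[-46 -44 -43 -41 -40 -38 -37 -35 -34 -32 -31 -29 -28 -26 -25 -23 -22 -20
  -19 -17 -16 -14 -13 -11 -10  -8]
 [ 95  91  86  83  80  75  71  66  61  49  36  31  32  43  52  53  52  51
   55  64  63  52  42  33  28  25]
 [ 90  87  81  76  72  68  64  57  47  34  27  31  34  42  52  53  55  56
   54  62  66  54  42  34  28  28]
 [ 83  80  74  69  66  64  68 
[... 586 characters left out ...]
49 142
   95  73  73  70  65  52  36  29]
 [ 78  72  68  66  67  72  80  88  94  95  91  86  83  84  98 112 120 118
   95  73  74  77  68  59  43  31]]
13
[[-46 -44 -43 -41 -40 -38 -37 -35 -34 -32 -31 -29 -28 -26 -25 -23 -22 -20
  -19 -17 -16 -14 -13 -11 -10  -8]
 [ 97  93  88  86  83  78  72  65  58  47  35  29  23  28  38  52  62  63
   61  63  65  64  57  46  37  28]
 [ 91  87  82  78  75  71  67  64  62  56  49  41  32  43  61  80 101  87
   68  74  70  67  62  48  36  32]
 [ 84  79  74  69  67  67  70  77  81  85  81  77  70  70  94 123 158 161
  127 100  80  70  65  56  43  34]
 [ 76  71  67  66  69  74  81  88  93  95  91  86  84  84  97 111 120 119
   99  79  74  72  65  58  42  31]]
```

step_arm --targets '[[0.25, [0, 0, 0], [0, 0, 0]], [0.25, [0, 0, 0], [0, 0, 0]], [0.25, [0, 0, 0], [0, 0, 0]], [0.25, [0, 0, 0], [0, 0, 0]], [0.25, [0, 0, 0], [0, 0, 0]], [0.25, [0, 0, 0], [0, 0, 0]]]'

```text
time: 9.75
ee_pos: [0.478, -0.3052, 0.0312]
tcp_rot: [-179.8, 0.1, 104.1]
wrist_force: [-7.5, 0.4, 11.2]
opening: 0.0294
grasp_force: 107.0
```

```bash
python3 fin.py 14
```

```text
hinge [341.88 282.94] [ -11.53 -209.45] 0.15
time 9.8 tcp stand [  -0.44 -185.38] z 0.03122917975424359 open 0.029238562770439885 gf 106.98822713107802 wf stand [-6.6  3.5] 11.466991179867923
```

The arm, lever and grip are steady, so I'm handing in.

```bash
python3 -c "
from workcell import bot
print(bot.job_done())"
```

```text
the job is handed in; nothing more can be done
None
```

I handed the job in at 9.8 s, still holding: the arm is drawn out to the marker's fin, the lever is squeezed shut and the pinch reads about 107 N, but the end plate may sit 1 to 2 mm past the fin, because the last squeeze moved the arm out about 1 mm.

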